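Load one channel bracket from the nested stack and start the weld fixture

ROBOT

A 6-joint arm with a two-finger parallel gripper is mounted at the origin on the work surface. World frame = base frame: x ahead of the robot, y to its left, z up, the work surface at z = 0. Lengths are in mm, angles in rad, forces in N, time in s.
With the tool pointing down it reaches from about 275 to 750 mm from the base axis. Payload 10.2 kg.
Tool frame: the origin (TCP) lies midway between the tips of the shut fingers; the grasp point (between the pads) lies 19 mm behind it (ctrl.tcp_to_grasp is the z of the grasp point in the tool frame, in mm); z points along the fingers, y is the direction in which the jaws open and shut (so a half turn about z gives the same grasp; the last joint's range is limited). The gripper opens to 85 mm and grips with 20 to 120 N. Pads are 22 mm wide; open, the fingers measure 114 mm over their backs; the gripper's body (76 mm by 85 mm) begins 54 mm behind the grasp point. The pads swing forward as they close: fully open they stand 13 mm farther back than shut.
Start: joints at [-1.49, 0.313, 1.498, -0, 1.331, -0.223], TCP at [157.04, -500.969, 231.294] pointing down, gripper open.
Joint ranges: [-2.94, 2.94], [-0.97, 2.17], [0.19, 2.56], [-1.23, 4.37], [0.02, 3.11], [-2.88, 2.88]. Speed limits (rad/s): [2.39, 2.39, 3.01, 3.14, 3.14, 3.14].

INTERFACE

Orientations are given as a unit quaternion [w, x, y, z].
In Python, from rig import sensors, capture, order, ctrl gives the robot as it stands. The module is installed in compiled form; this text tells all that it offers.
- The arm moves only by the tool play_rows, never from a script. Its argument "deltas" is a list of rows, each a list of 7 numbers: the shift along the world's x, y, z in units of 40 mm (1.0 is 40 mm), then the turn, a rotation vector about the world's x, y, z in units of 6 degrees (1.0 is 6 degrees), then the opening, from -1 (shut) to 1 (fully open). A call has 1 to 8 rows; each row shifts and turns the commanded pose from where the row before left it; what a row does not reach is not made up. A row lasts 1/12 s, in which the tool goes at most 41.7 mm and 7.16 degrees, less where a joint would pass 70% of its speed; a pose out of reach is approached as far as the arm can. A call is refused whole if a number of a shift passes 1 or a number of a turn 1, either way. A call with a gripper value outside its range is refused whole. The fingers move at their own pace and stop on an object; "squeeze" is the grip in N (left out, the last holds). Time passes only in rows, so rows that do not move let the fingers close. It gives the time, the measured TCP pose, the force and the opening at its end, in the units of the state.
- sensors.sense(): the state, without advancing time (a new reading comes with each control period).
- capture(name): name is "side" or "top" or "wrist"; returns a dict with "pixels" (420x560x3 uint8, red, green, blue), "z_map" (420x560 float32, mm along the optical axis (not along the pixel's ray), 0 where there is no reading), "fx", "fy", "cx", "cy" (pixels), "k1" (the pictures are not rectified: a ray, as slopes to the right and down, at radius r is drawn at 1 + k1 r^2 times it, then the intrinsics apply), "eye" and "rotation" of the camera in the world; the wrist camera has in their place "tool_from_camera" (4x4, takes a point from camera to tool coordinates, whose origin is the TCP and whose axes are the flange's). Camera axes: x right, y down, z forward; pixel columns grow to the right and rows downward; lengths in mm; the calibration is good to about 2 mm. A picture is of the moment at which its call begins: read the wrist's pose just before it.
- order.finish_job(): hands the job in, once; it reports no verdict.
The state is a dict: "time_s": time; "joints": joint angles; "dq": joint speeds; "tau": joint torques, N m; "eef_pos": TCP position; "ee_rot": TCP orientation; "force": force on the tool from outside, world axes, zero at the start; "wrist_torque": the same for the moment, N m; "grip_width": opening from 0.0 (shut) to 1.0 (fully open).
Only numpy, scipy, OpenCV 4.12 (cv2) and the standard library are available. Lean on these libraries where they do the work, as an engineer would, in place of code of your own. Each camera call takes 0.05 s, during which the arm holds its last target. There are 200 camera calls.

TASK

Take only the top channel bracket off the nested stack, leaving the two beneath it in place, and lay it upright and flat in the bed of the welding fixture, between the rails and end stops; set it down, do not drop it. Then, with the bracket lying there, press the square clamp button all the way down and let it up, and after that the small round start button, one at a time. Leave the mushroom stop button and everything else on the table alone.

Things in the scene. Friction and masses are not known exactly. Their poses are not given: they have to be found in the camera images.
- channel_top: Topmost of three identical nested steel channel brackets; the one to load. Trough 130 mm long (x), open above and at both ends, 46 mm high, 0.35 kg. Bottom 30 mm wide (y); 4 mm walls flare out to two upright lips, 58 mm over their outsides, 34 to 46 mm above the origin. Two round bosses stand on its floor. Origin: centre of the underside, z up.
- channel_mid: The next channel, same shape and origin; it stays. Each channel rests loosely on the bosses of the one below (16 mm across, at x = +-35 mm, tops 22 mm above the origin), so rims and undersides lie 22 mm apart in height and do not jam. Fingers reaching more than 22 mm below the top rim catch this one's lips.
- channel_low: The bottom channel of the stack, same shape, standing on the table (z = 0). It stays.
- fixture: Welding fixture, fixed to the table: aluminium plate 200 (x) x 120 (y) x 15 mm thick with two low rails along x and two short end stops, all 10 mm high above the plate, around a bed for one channel. Small clamp heads beside the rails, 12 mm high, do not move. Origin: centre of the underside.
- fixture_bed (a point): Centre of the bed, on top of the fixture plate (z = 15 mm). The channel lies with its long axis along this x axis, either way round, underside flat on the plate. Space between the rails 48 mm (y), between the end stops 144 mm (x): about 6 mm spare on each side.
- panel: Grey control box fixed to the table, 100 mm (x) x 200 mm (y) x 55 mm high, three spring buttons on its top in a row along y. Origin: centre of the underside.
- clamp_key_top (a point): Centre of the top face of the clamp button: the square one, 34 x 34 mm, at y = -62 mm on the box, top 73 mm above the table when not pressed.
- start_key_top (a point): Centre of the top face of the start button: the small round one, 28 mm across, in the middle of the box, top 73 mm above the table when not pressed.
- stop_key_top (a point): Centre of the top of the stop button: the large mushroom head, 48 mm across, at y = +62 mm on the box, top 87 mm above the table.
- clamp_key (a joint): Travel of the square button in m: 0 is up, 0.006 is fully down; pressed downward, springs back. 1.5 N starts it moving, 4.5 N brings it fully down.
- start_key (a joint): Travel of the small round button, as for the square one.
- stop_key (a joint): Travel of the mushroom button, as for the square one. Not to be pressed.
- square_magnet: Bystander: flat square welding magnet, 64 x 64 x 18 mm.
- tube_offcut: Bystander: short square-tube offcut, 60 long, 40 x 40 mm.
- angle_offcut: Bystander: L-shaped angle-iron offcut, 70 long, 40 wide, 40 high.
- tip_tin: Bystander: open round metal tin, 66 across, 50 high.
- chipping_hammer: Bystander: hammer lying flat.
- wire_brush: Bystander: hand brush lying flat.
- spanner: Bystander: spanner lying flat.

How it is judged (in metres and radians):
On the way, in this order (a step that is already met when the one before it is completed fails the run):
1. the top channel lies flat in the fixture bed, released (z of channel_top in the frame of fixture_bed between -0.004 and 0.004 m and x of channel_top in the frame of fixture_bed between -0.012 and 0.012 m and y of channel_top in the frame of fixture_bed between -0.01 and 0.01 m and angle between the x axis of channel_top and the x axis of fixture_bed, either way round below 0.2 rad and angle between channel_top's own z axis and vertical below 0.08 rad and contact force between channel_top and the fingers below 0.1 N and linear speed of channel_top below 0.02 m/s), for 0.2 s.
2. the square clamp button is pressed down, start and stop being up, the channel in the bed (z of channel_top in the frame of fixture_bed between -0.004 and 0.004 m and x of channel_top in the frame of fixture_bed between -0.012 and 0.012 m and y of channel_top in the frame of fixture_bed between -0.01 and 0.01 m and angle between the x axis of channel_top and the x axis of fixture_bed, either way round below 0.2 rad and angle between channel_top's own z axis and vertical below 0.08 rad and value of joint clamp_key above 0.0045 m and value of joint each of start_key, stop_key below 0.0015 m), for 0.03 s.
3. the clamp button is let up and the small round start button is pressed down, the channel in the bed (z of channel_top in the frame of fixture_bed between -0.004 and 0.004 m and x of channel_top in the frame of fixture_bed between -0.012 and 0.012 m and y of channel_top in the frame of fixture_bed between -0.01 and 0.01 m and angle between the x axis of channel_top and the x axis of fixture_bed, either way round below 0.2 rad and angle between channel_top's own z axis and vertical below 0.08 rad and value of joint start_key above 0.0045 m and value of joint each of clamp_key, stop_key below 0.0015 m), for 0.03 s.
At the end, for the whole second after the job is handed in: Top channel flat and still in the bed (within 4 mm of the plate, 12 mm along, 10 mm across, 0.2 rad in direction, tilt under 0.08 rad), released; the other two still stacked, moved under 30 mm, not raised over 5 mm; all buttons up; bystanders within 40 mm of their starts (all of step 1 and distance of each of channel_mid, channel_low from where it was at the start of the episode below 0.03 m and height (world z) of channel_mid below 0.027 m and height (world z) of channel_low below 0.005 m and value of joint each of clamp_key, start_key, stop_key below 0.0015 m and distance of each of square_magnet, tube_offcut, angle_offcut, tip_tin, chipping_hammer, wire_brush, spanner from where it was at the start of the episode below 0.04 m); the robot touches nothing.
It fails at once if the middle channel is dragged up more than 12 mm, or the bottom one lifted as much (height (world z) of channel_mid above 0.034 m or height (world z) of channel_low above 0.012 m).
It fails at once if the top channel is dropped (falls freely, faster than 0.5 m/s, out of the fingers) (linear speed of channel_top above 0.5 m/s and contact force between channel_top and the fingers below 0.05 N).
It fails at once if the mushroom stop button is pressed more than half way, or clamp and start are down together (value of joint stop_key above 0.003 m or value of joint each of clamp_key, start_key above 0.0045 m).
It fails at once if the clamp or start button is pressed while the channel is not in the fixture (value of joint any of clamp_key, start_key above 0.0045 m and distance between channel_top and fixture_bed above 0.03 m).
It fails at once if a bystander is moved more than 40 mm (distance of any of square_magnet, tube_offcut, angle_offcut, tip_tin, chipping_hammer, wire_brush, spanner from where it was at the start of the episode above 0.04 m).
It also fails if it takes over 64 s, if anything falls off the work surface, if the arm or the gripper's body presses on something with over 40 N, if the wrist force passes 120 N, or if a joint passes its speed limit or range.

## Working session

There is one attempt and no reset: what is moved stays moved. The work goes in short steps, Python scripts to look and compute and a tool call to move; the robot and the scene stay as the last step left them, time stands still between calls to the robot, and variables do not carry over. Pictures are saved under pics/ and viewed, about 8 in all and at most 12, crops included, and the job is handed in when it is done.

Besides the shell and the picture viewer there is one more tool, called after ">>>" as name([rows], argument=value, ...), one row to a line, values as JSON. play_rows: Moves the arm, as the interface text tells. Its arguments: {"type":"object","properties":{"deltas":{"type":"array","items":{"type":"array","items":{"type":"number"}}},"squeeze":{"type":"number"}},"required":["deltas"]}

```bash
mkdir -p pics
cat > h.py <<'E'
import numpy as np, cv2
from rig import sensors, capture, order, ctrl
from scipy.spatial.transform import Rotation as R
def world(c, st=None):
    v,u=np.mgrid[0:420,0:560].astype(float)
    K=np.array([[c['fx'],0,c['cx']],[0,c['fy'],c['cy']],[0,0,1]])
    p=cv2.undistortPoints(np.stack([u.ravel(),v.ravel()],1)[:,None],K,np.array([c['k1'],0,0,0.]))[:,0]
    z=c['z_map'].ravel()
    P=np.c_[p*z[:,None],z]
    if 'eye' in c: W=P@np.array(c['rotation']).T+np.array(c['eye'])
    else:
        T=np.array(c['tool_from_camera']);q=st['ee_rot']
        W=(P@T[:3,:3].T+T[:3,3])@R.from_quat([q[1],q[2],q[3],q[0]]).as_matrix().T+np.array(st['eef_pos'])
    W[z==0]=np.nan
    return W.reshape(420,560,3)
def save(c,n): cv2.imwrite('pics/'+n,c['pixels'][:,:,::-1])
E
python3 - <<'E'
from h import *
s=sensors.sense();print(s, ctrl.tcp_to_grasp)
c=capture('top');W=world(c);save(c,'top.png');np.save('top.npy',W)
print(c['eye'],np.array(c['rotation']))
for v in range(20,420,50):print([tuple(np.round(W[v,u]).tolist()) for u in range(20,560,100)])
E
```

```text
{'time_s': 0.0, 'joints': array([-1.49039699e+00,  3.13437688e-01,  1.49844819e+00,  3.09408297e-06,
        1.33098105e+00, -2.23426495e-01]), 'dq': array([-0.0010804 ,  0.00102375, -0.00011337,  0.00081842, -0.00013009,
        0.00018798]), 'tau': array([ 1.04781047e-03, -4.12268436e+01, -2.59739721e+01, -9.75913485e-05,
        4.13990580e-03, -1.50175970e-05]), 'eef_pos': array([ 157.02055516, -500.69964972,  230.73719135]), 'ee_rot': array([-6.35398535e-04,  9.88483261e-01,  1.51328901e-01,  4.70236272e-05]), 'force': array([-0.02520027,  0.21328619, -0.22845337]), 'wrist_torque': array([-0.0039419 , -0.02376334, -0.01268673]), 'grip_width': 1.0038125838937233} -18.700000000000003Traceback (most recent call last):
  File "<stdin>", line 3, in <module>
  File "h.py", line 10, in world
    if 'eye' in c: W=P@np.array(c['rotation']).T+np.array(c['eye'])
                     ~^~~~~~~~~~~~~~~~~~~~~~~~~~
ValueError: matmul: Input operand 1 has a mismatch in its core dimension 0, with gufunc signature (n?,k),(k,m?)->(n?,m?) (size 4 is different from 3)
```

```bash
python3 - <<'E'
s=open('h.py').read()
s=s.replace("W=P@np.array(c['rotation']).T+","q=c['rotation'];W=P@R.from_quat([q[1],q[2],q[3],q[0]]).as_matrix().T+")
open('h.py','w').write(s)
E
python3 - <<'E'
from h import *
c=capture('top');W=world(c);save(c,'top.png');np.save('top.npy',W)
print(c['eye'],np.array(c['rotation']))
for v in range(20,420,50):print([tuple(np.round(W[v,u]).tolist()) for u in range(20,560,100)])
E
```

```text
[ 370.90035641   18.57385444 1198.95882766] [ 0.0735044  -0.69042397  0.71537618 -0.0784141 ]
[(1721.0, 1086.0, -740.0), (1669.0, 608.0, -736.0), (1647.0, 170.0, -745.0), (1628.0, -260.0, -737.0), (1633.0, -706.0, -745.0), (1656.0, -1197.0, -753.0)]
[(1464.0, 1054.0, -746.0), (1426.0, 596.0, -742.0), (1405.0, 172.0, -748.0), (1393.0, -245.0, -752.0), (1383.0, -671.0, -741.0), (1390.0, -1135.0, -744.0)]
[(899.0, 640.0, -1.0), (881.0, 368.0, 0.0), (862.0, 113.0, 17.0), (858.0, -134.0, 8.0), (854.0, -389.0, 3.0), (852.0, -663.0, 4.0)]
[(762.0, 627.0, -1.0), (750.0, 364.0, -2.0), (739.0, 116.0, -0.0), (718.0, -122.0, 41.0), (723.0, -375.0, 0.0), (710.0, -627.0, 26.0)]
[(630.0, 613.0, 8.0), (623.0, 359.0, 3.0), (615.0, 118.0, 1.0), (607.0, -119.0, 2.0), (599.0, -363.0, -3.0), (584.0, -611.0, 21.0)]
[(508.0, 609.0, 1.0), (497.0, 341.0, 58.0), (497.0, 120.0, -4.0), (488.0, -112.0, 2.0), (475.0, -341.0, 31.0), (465.0, -607.0, -3.0)]
[(388.0, 606.0, -1.0), (386.0, 358.0, -5.0), (381.0, 121.0, 18.0), (373.0, -107.0, -3.0), (361.0, -342.0, -3.0), (344.0, -593.0, -3.0)]
[(270.0, 601.0, 6.0), (272.0, 356.0, 1.0), (268.0, 125.0, 1.0), (260.0, -102.0, -4.0), (311.0, -151.0, 622.0), (225.0, -581.0, 1.0)]
```

View pics/top.png

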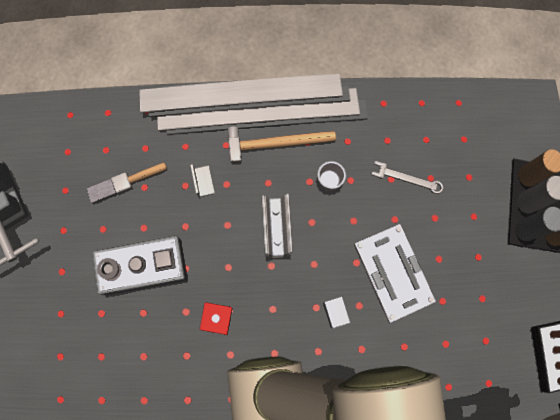

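The top view shows the stack at (277,227), the panel at (140,265) with mushroom left (109,268), round (137,265), square (163,259), and the fixture at (395,272). The bystanders are well clear of all three.

Run:
```python
from h import *
W=np.load('top.npy')
def rect(name,u0,u1,v0,v1,z0,z1):
    P=W[v0:v1,u0:u1].reshape(-1,3);P=P[(P[:,2]>z0)&(P[:,2]<z1)]
    r=cv2.minAreaRect(P[:,:2].astype(np.float32));b=cv2.boxPoints(r)
    print(name,len(P),np.round(r[0],1),np.round(r[1],1),round(r[2],2),'med z',np.median(P[:,2]).round(1),b.round(0).tolist())
rect('rim',255,300,185,265,78,100)
rect('plate',345,445,215,330,8,21)
rect('plate+',345,445,215,330,8,32)
rect('rails',345,445,215,330,21,32)
rect('panelbox',85,195,230,300,49,61)
rect('keys',120,180,230,300,66,80)
rect('sq',150,180,230,300,66,80)
rect('rd',124,148,230,300,66,80)
rect('mush',90,122,230,300,79,95)
```

```text
rim 348 [585.2 -14.1] [129.7  58. ] 1.09 med z 87.7 [[520.0, 14.0], [521.0, -44.0], [651.0, -42.0], [649.0, 16.0]]
plate 3441 [ 474.6 -286.1] [202.3 123.2] 20.48 med z 14.6 [[358.0, -264.0], [401.0, -379.0], [591.0, -308.0], [548.0, -193.0]]
plate+ 4337 [ 474.6 -286.1] [202.3 123.2] 20.48 med z 15.4 [[358.0, -264.0], [401.0, -379.0], [591.0, -308.0], [548.0, -193.0]]
rails 896 [ 474.2 -284.7] [187.3 113.1] 21.07 med z 24.9 [[366.0, -266.0], [407.0, -371.0], [582.0, -304.0], [541.0, -198.0]]
panelbox 2933 [508.7 302.1] [101.4 200.4] 9.13 med z 56.0 [[443.0, 393.0], [475.0, 195.0], [575.0, 211.0], [543.0, 409.0]]
keys 360 [515.5 268.8] [38.2 98.4] 3.34 med z 72.8 [[494.0, 317.0], [499.0, 219.0], [537.0, 221.0], [532.0, 319.0]]
sq 237 [516.  239.5] [39.9 35.6] 9.65 med z 72.8 [[493.0, 254.0], [499.0, 219.0], [539.0, 225.0], [533.0, 260.0]]
rd 123 [507.8 302.1] [25.6 26. ] 69.87 med z 72.9 [[491.0, 295.0], [516.0, 286.0], [524.0, 310.0], [500.0, 319.0]]
mush 225 [499.2 362.9] [45.1 47.6] 1.29 med z 83.8 [[476.0, 386.0], [477.0, 339.0], [522.0, 340.0], [521.0, 387.0]]
```

>>> play_rows([
  [0.66, 0.76, 0, 0, 0, -0.17, 1],
  [0.66, 0.76, 0, 0, 0, -0.17, 1],
  [0.66, 0.76, 0, 0, 0, -0.17, 1],
  [0.66, 0.76, 0, 0, 0, -0.17, 1],
  [0.66, 0.76, 0, 0, 0, -0.17, 1],
  [0.66, 0.76, 0, 0, 0, -0.17, 1],
  [0.66, 0.76, 0, 0, 0, -0.17, 1],
  [0.66, 0.76, 0, 0, 0, -0.17, 1],
], squeeze=50)

```text
time_s: 0.77
eef_pos: [369.1, -255.9, 231.2]
ee_rot: [-0.0, 0.997, 0.08, -0.0]
force: [0.0, -0.2, 0.7]
grip_width: 1.0
```

>>> play_rows([
  [0.66, 0.76, 0, 0, 0, -0.17, 1],
  [0.66, 0.76, 0, 0, 0, -0.17, 1],
  [0.66, 0.76, 0, 0, 0, -0.17, 1],
  [0.66, 0.76, 0, 0, 0, -0.17, 1],
  [0.66, 0.76, 0, 0, 0, -0.17, 1],
  [0.66, 0.76, 0, 0, 0, -0.17, 1],
  [0.66, 0.76, 0, 0, 0, -0.17, 1],
  [0, 0, 0, 0, 0, 0, 1],
])

```text
time_s: 1.43
eef_pos: [555.5, -40.1, 230.4]
ee_rot: [-0.001, 1.0, 0.02, 0.0]
force: [-0.8, 0.3, -0.3]
grip_width: 0.996
```

Run:
```python
from h import *
s=sensors.sense();c=capture('wrist');W=world(c,s);save(c,'w1.png')
print(s['eef_pos'],s['ee_rot'])
P=W.reshape(-1,3);m=(abs(P[:,0]-585)<90)&(abs(P[:,1]+14)<55)
for lo,hi in((80,100),(57,78),(35,57)):
    Q=P[m&(P[:,2]>lo)&(P[:,2]<hi)]
    if len(Q)<5: continue
    r=cv2.minAreaRect(Q[:,:2].astype(np.float32));print(lo,len(Q),r,np.median(Q[:,2]),np.percentile(Q[:,:2],[1,99],axis=0))
```

```text
[555.49882981 -40.08374855 230.41712631] [-8.21854295e-04  9.99789571e-01  2.04972727e-02  2.75156457e-05]
80 1652 ((584.152587890625, -14.138763427734375), (129.7224884033203, 58.005149841308594), 1.079367756843567) 89.31741035054382 [[521.15977489 -43.59213745]
 [647.15792379  15.17174021]]
57 3335 ((583.7059326171875, -14.076848983764648), (129.89405822753906, 50.1199836730957), 1.1136095523834229) 67.74914466511822 [[520.70190316 -39.03959313]
 [647.34009908  11.02551758]]
35 3648 ((583.5612182617188, -13.886493682861328), (129.98968505859375, 30.91048240661621), 0.9300221800804138) 47.92064274129872 [[520.13693727 -29.03192762]
 [647.52233556   0.94883794]]
```

View pics/w1.png

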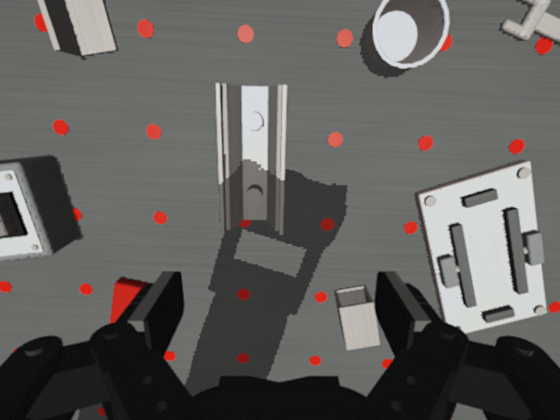

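Stack centre (584.5, -14.1), yaw 1.1°, and rim height 89 match the given sizes. The wrist view has the stack at (252,160) and the tin at (405,35), clear of the fingers. Next I descend.

>>> play_rows([
  [0.725, 0.65, 0, 0, 0, -0.2, 1],
  [0, 0, -0.75, 0, 0, 0, 1],
  [0, 0, -0.75, 0, 0, 0, 1],
  [0, 0, -0.75, 0, 0, 0, 1],
  [0, 0, -0.5, 0, 0, 0, 1],
  [0, 0, -0.25, 0, 0, 0, 1],
  [0, 0, 0, 0, 0, 0, 1],
  [0, 0, 0, 0, 0, 0, 1],
])

```text
time_s: 2.15
eef_pos: [582.2, -19.6, 112.1]
ee_rot: [0.0, 1.0, 0.008, 0.0]
force: [0.2, -0.2, 0.3]
grip_width: 1.0
```

Run:
```python
from h import *
c=capture('wrist');save(c,'w2.png');s=sensors.sense();print(s['eef_pos'],s['ee_rot'])
```

```text
[582.61059659 -19.51761244 112.78558954] [2.69873203e-04 9.99969787e-01 7.69535060e-03 1.06494269e-03]
```

View pics/w2.png

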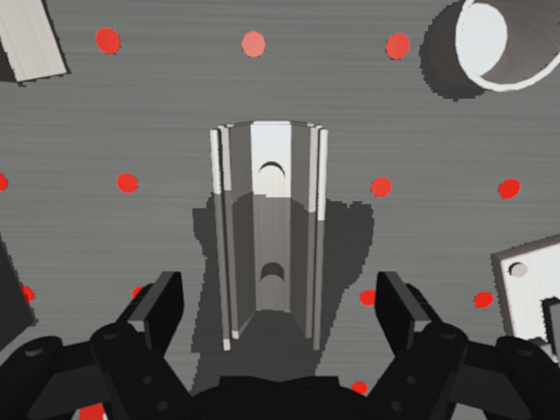

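The stack lies between the fingers (lips at columns 225 and 318, pads at 165 and 395), about 5 mm off in y. I correct that and lower to 70.

>>> play_rows([
  [0.05, 0.14, 0, 0, 0, 0, 1],
  [0, 0, -0.4, 0, 0, 0, 1],
  [0, 0, -0.4, 0, 0, 0, 1],
  [0, 0, -0.26, 0, 0, 0, 1],
  [0, 0, 0, 0, 0, 0, 1],
  [0, 0, 0, 0, 0, 0, 1],
])

```text
time_s: 2.7
eef_pos: [584.3, -13.3, 69.4]
ee_rot: [0.0, 1.0, 0.008, 0.0]
force: [-0.0, -0.6, -0.4]
grip_width: 1.003
```

>>> play_rows([
  [0, 0, 0, 0, 0, 0, 0.5],
  [0, 0, 0, 0, 0, 0, 0.4],
  [0, 0, 0, 0, 0, 0, 0.2],
  [0, 0, 0, 0, 0, 0, 0],
  [0, 0, 0, 0, 0, 0, -1],
  [0, 0, 0, 0, 0, 0, -1],
  [0, 0, 0, 0, 0, 0, -1],
  [0, 0, 0, 0, 0, 0, -1],
], squeeze=50)

```text
time_s: 3.37
eef_pos: [584.6, -13.6, 70.3]
ee_rot: [0.0, 1.0, 0.008, 0.001]
force: [-0.4, -1.4, 5.3]
grip_width: 0.665
```

>>> play_rows([
  [0, 0, 0.1, 0, 0, 0, -1],
  [0, 0, 0.15, 0, 0, 0, -1],
  [0, 0, 0.2, 0, 0, 0, -1],
  [0, 0, 0.3, 0, 0, 0, -1],
  [0, 0, 0.4, 0, 0, 0, -1],
  [0, 0, 0.4, 0, 0, 0, -1],
  [0, 0, 0.5, 0, 0, 0, -1],
  [0, 0, 0, 0, 0, 0, -1],
])

```text
time_s: 4.03
eef_pos: [585.6, -13.6, 155.1]
ee_rot: [0.001, 1.0, 0.008, 0.003]
force: [0.3, 0.1, -3.3]
grip_width: 0.666
```

Run:
```python
from h import *
s=sensors.sense();c=capture('side');W=world(c);print(s['force'],s['eef_pos'])
P=W.reshape(-1,3)
save(c,'s1.png')
```

```text
[ 0.26124066  0.06556103 -3.26590351] [585.62063392 -13.63172439 155.13082435]
```

View pics/s1.png

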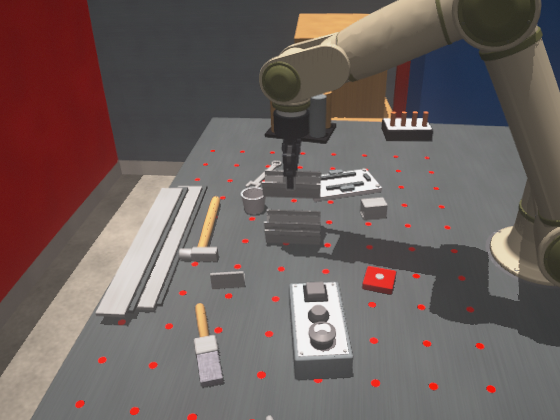

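The side view shows one channel held at (290,183) and two left at (293,228). The force of -3.3 N fits 0.35 kg. Now I carry it over the fixture.

>>> play_rows([
  [-0.14, -0.34, 0, 0, 0, 0.32, -1],
  [-0.29, -0.71, 0, 0, 0, 0.32, -1],
  [-0.29, -0.71, 0, 0, 0, 0.32, -1],
  [-0.29, -0.71, 0, 0, 0, 0.32, -1],
  [-0.29, -0.71, 0, 0, 0, 0.32, -1],
  [-0.29, -0.71, 0, 0, 0, 0.32, -1],
  [-0.29, -0.71, 0, 0, 0, 0.32, -1],
  [-0.29, -0.71, 0, 0, 0, 0.32, -1],
])

```text
time_s: 4.75
eef_pos: [496.0, -226.7, 149.6]
ee_rot: [-0.001, 0.99, 0.142, -0.001]
force: [0.3, 0.4, -4.6]
grip_width: 0.666
```

>>> play_rows([
  [-0.29, -0.71, 0, 0, 0, 0.32, -1],
  [-0.29, -0.71, 0, 0, 0, 0.32, -1],
  [-0.14, -0.34, 0, 0, 0, 0.05, -1],
  [0, 0, 0, 0, 0, 0, -1],
  [0, 0, 0, 0, 0, 0, -1],
])

```text
time_s: 5.17
eef_pos: [467.8, -296.2, 149.7]
ee_rot: [-0.001, 0.984, 0.176, -0.001]
force: [0.3, 0.1, -3.8]
grip_width: 0.665
```

Run:
```python
from h import *
s=sensors.sense();c=capture('wrist');W=world(c,s);save(c,'w3.png')
q=s['ee_rot'];print(s['eef_pos'],q,'yaw',np.degrees(2*np.arctan2(q[2],q[1])),s['force'])
P=W.reshape(-1,3);x,y=P[:,0]-474.6,P[:,1]+286
m=(np.hypot(x,y)<150)
for lo,hi in((5,20),(20.5,30),(160,190)):
    Q=P[m&(P[:,2]>lo)&(P[:,2]<hi)];
    if len(Q)<5: continue
    r=cv2.minAreaRect(Q[:,:2].astype(np.float32));print(lo,len(Q),r,np.median(Q[:,2]),cv2.boxPoints(r).tolist())
# bed by depth from top camera
W=np.load('top.npy');P=W[215:330,345:445].reshape(-1,3)
a=np.radians(20.5);d=P[:,:2]-[474.6,-286.1];u=d@[np.cos(a),np.sin(a)];v=d@[-np.sin(a),np.cos(a)]
k=(P[:,2]>20.5)&(P[:,2]<32)
for n,mm in(('rail+',k&(v>18)&(abs(u)<30)),('rail-',k&(v<-18)&(abs(u)<30)),('stop+',k&(u>60)&(abs(v)<20)),('stop-',k&(u<-60)&(abs(v)<20))):
    print(n,mm.sum(),np.percentile(u[mm],[2,50,98]).round(1),np.percentile(v[mm],[2,50,98]).round(1))
```

```text
[ 467.80377185 -296.18387119  149.69183468] [-9.28414763e-04  9.84334184e-01  1.76309592e-01 -5.29008026e-04] yaw 20.309766285349056 [ 0.27819243  0.09258713 -3.79560376]
5 9976 ((487.53692626953125, -236.017578125), (120.90325164794922, 240.498291015625), 62.65214920043945) 14.679196139343063 [[352.95660400390625, -234.4713134765625], [566.5753173828125, -344.9542236328125], [622.1172485351562, -237.5638427734375], [408.49853515625, -127.0809326171875]]
20.5 1207 ((489.3782958984375, -225.54519653320312), (52.74449920654297, 231.0144805908203), 45.34599685668945) 24.67515201198097 [[388.67559814453125, -163.1242218017578], [553.0109252929688, -325.4866943359375], [590.0809936523438, -287.9661865234375], [425.74566650390625, -125.60369873046875]]
160 9479 ((475.6690979003906, -292.9598693847656), (114.33528900146484, 84.60189819335938), 22.796884536743164) 169.02351319388524 [[406.57696533203125, -276.11376953125], [439.3572998046875, -354.10693359375], [544.76123046875, -309.80596923828125], [511.98089599609375, -231.81280517578125]]
rail+ 260 [-27.3  -1.1  27.3] [25.3 36.9 56.2]
rail- 268 [-27.7  -0.3  27.5] [-53.8 -35.8 -23. ]
stop+ 74 [72.3 78.1 84.4] [-15.4   1.3  17.2]
stop- 80 [-84.9 -78.2 -72.5] [-17.4   0.6  17.6]
```

View pics/w3.png

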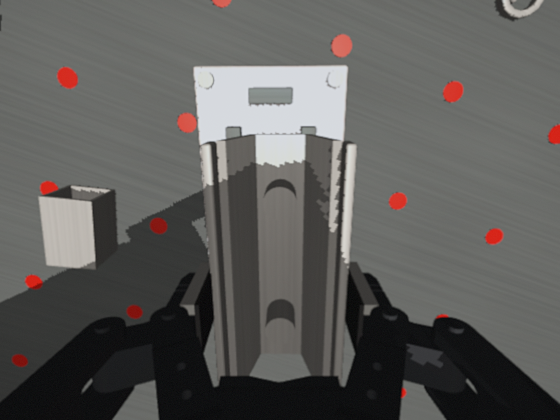

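>>> play_rows([
  [0.16, 0.27, 0, 0, 0, 0.03, -1],
  [0, 0, -0.3, 0, 0, 0, -1],
  [0, 0, -0.5, 0, 0, 0, -1],
  [0, 0, -0.5, 0, 0, 0, -1],
  [0, 0, -0.4, 0, 0, 0, -1],
  [0, 0, -0.2, 0, 0, 0, -1],
  [0, 0, 0, 0, 0, 0, -1],
  [0, 0, 0, 0, 0, 0, -1],
])

```text
time_s: 5.88
eef_pos: [475.4, -284.7, 75.3]
ee_rot: [0.0, 0.984, 0.179, 0.0]
force: [-0.7, 0.2, -4.0]
grip_width: 0.663
```

Run:
```python
from h import *
s=sensors.sense();c=capture('wrist');W=world(c,s);save(c,'w4.png')
q=s['ee_rot'];print(s['eef_pos'],q,'yaw',np.degrees(2*np.arctan2(q[2],q[1])),s['force'])
P=W.reshape(-1,3)
a=np.radians(20.5);d=P[:,:2]-[474.3,-285.4];u=d@[np.cos(a),np.sin(a)];v=d@[-np.sin(a),np.cos(a)];z=P[:,2]
k=(z>20.5)&(z<30)&(u>66)&(u<100)&(abs(v)<25)
print('stop+',k.sum(),np.percentile(u[k],[2,98]),np.percentile(v[k],[2,98]))
k=(z>10)&(z<19)&(u>88)&(u<110)&(abs(v)<75)
print('plate end',k.sum(),np.percentile(u[k],[2,98]),np.percentile(v[k],[1,99]))
k=(z>88)&(z<100)&(u>20)&(u<90)&(abs(v)<33)
print('rim',k.sum(),np.percentile(u[k],[98,99.5]),np.percentile(v[k],[1,99]),np.median(z[k]))
for lo in(20,30,40,50,58):
  kk=k&(u>lo)&(u<lo+10);print(lo,np.percentile(v[kk],[1,99]),np.median(z[kk]))
kk=(abs(v)<12)&(u>30)&(u<75)&(z>40)&(z<65);print('floor',kk.sum(),np.median(z[kk]),np.percentile(u[kk],99))
```

```text
[ 475.38526391 -284.71013931   75.25284994] [2.84765126e-05 9.83815628e-01 1.79183713e-01 7.94974099e-05] yaw 20.644434068663152 [-0.68744213  0.18799876 -3.96827892]
stop+ 1317 [69.48299027 80.73745484] [-16.75317161  15.43159144]
plate end 3435 [88.36671315 97.02194893] [-58.93782689  57.34491009]
rim 2930 [65.16854893 65.66277022] [-27.595433    29.80053584] 94.07970416666092
20 [-27.69828335  29.80256779] 94.0880061648867
30 [-27.56809388  29.73053966] 94.07434175927446
40 [-27.59738553  29.88364063] 94.07137454010055
50 [-27.58836406  29.81718682] 94.09215982894676
58 [-27.53117942  29.75468191] 94.07463847120358
floor 2789 52.58557965658476 65.63907497535345
```

View pics/w4.png

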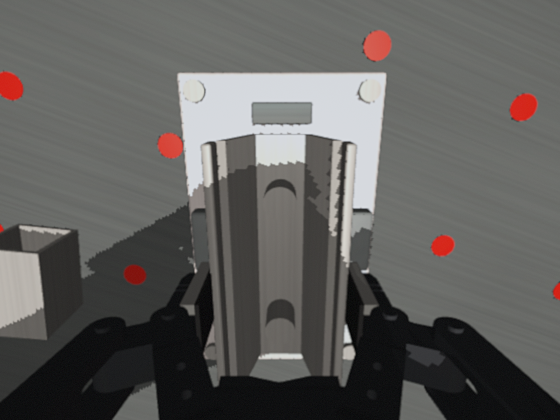

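The channel is level over the bed: far end at row 135, far stop at row 112, rails at columns 199 and 361. Measured within the same wrist image, it needs about -2.5 mm along and -1.7 mm across, then lowering.

>>> play_rows([
  [-0.04, -0.06, 0, 0, 0, 0, -1],
  [0, 0, -0.2, 0, 0, 0, -1],
  [0, 0, -0.25, 0, 0, 0, -1],
  [0, 0, -0.2, 0, 0, 0, -1],
  [0, 0, -0.1, 0, 0, 0, -1],
  [0, 0, 0, 0, 0, 0, -1],
  [0, 0, 0, 0, 0, 0, -1],
])

```text
time_s: 6.52
eef_pos: [473.2, -287.7, 44.6]
ee_rot: [-0.0, 0.984, 0.179, -0.0]
force: [0.9, -0.7, -3.1]
grip_width: 0.667
```

>>> play_rows([
  [0, 0, -0.03, 0, 0, 0, -1],
  [0, 0, -0.03, 0, 0, 0, -1],
  [0, 0, 0, 0, 0, 0, -1],
  [0, 0, 0, 0, 0, 0, -1],
])

```text
time_s: 6.85
eef_pos: [473.3, -287.8, 42.6]
ee_rot: [0.0, 0.984, 0.179, 0.0]
force: [-0.1, 0.4, -4.5]
grip_width: 0.664
```

>>> play_rows([
  [0, 0, -0.02, 0, 0, 0, -1],
  [0, 0, -0.02, 0, 0, 0, -1],
  [0, 0, 0, 0, 0, 0, -1],
])

```text
time_s: 7.1
eef_pos: [473.3, -287.9, 41.6]
ee_rot: [0.0, 0.984, 0.179, 0.0]
force: [-2.8, 2.4, 3.8]
grip_width: 0.667
```

The force rose to +3.8 N, so it is resting on the plate. I release gently.

>>> play_rows([
  [0, 0, 0, 0, 0, 0, 0.35],
  [0, 0, 0, 0, 0, 0, 0.45],
  [0, 0, 0, 0, 0, 0, 0.6],
  [0, 0, 0, 0, 0, 0, 0.8],
  [0, 0, 0, 0, 0, 0, 1],
  [0, 0, 0, 0, 0, 0, 1],
  [0, 0, 0, 0, 0, 0, 1],
  [0, 0, 0, 0, 0, 0, 1],
])

```text
time_s: 7.77
eef_pos: [473.3, -287.8, 40.9]
ee_rot: [0.0, 0.984, 0.179, 0.0]
force: [0.1, 0.5, 0.7]
grip_width: 1.002
```

>>> play_rows([
  [0, 0, 0.2, 0, 0, 0, 1],
  [0, 0, 0.4, 0, 0, 0, 1],
  [0, 0, 0.6, 0, 0, 0, 1],
  [0, 0, 0.8, 0, 0, 0, 1],
  [0, 0, 0.8, 0, 0, 0, 1],
  [0, 0, 0.5, 0, 0, 0, 1],
  [0, 0, 0, 0, 0, 0, 1],
])

```text
time_s: 8.35
eef_pos: [474.6, -288.9, 178.1]
ee_rot: [0.003, 0.984, 0.179, 0.003]
force: [0.5, -0.5, 0.6]
grip_width: 1.003
```

Run:
```python
from h import *
s=sensors.sense();c=capture('wrist');W=world(c,s);save(c,'w5.png')
print(s['eef_pos'],s['force'],s['grip_width'])
P=W.reshape(-1,3)
a=np.radians(20.5);d=P[:,:2]-[474.3,-285.4];u=d@[np.cos(a),np.sin(a)];v=d@[-np.sin(a),np.cos(a)];z=P[:,2]
p=lambda x,*q:np.percentile(x,q).round(1)
k=(z>20.5)&(z<30)&(u>60)&(u<100)&(abs(v)<25);print('stop+',k.sum(),p(u[k],2,98),p(v[k],2,98))
k=(z>20.5)&(z<30)&(abs(u)<60)&(abs(v)<65);print('rails/heads',k.sum(),p(v[k],1,99))
k=(z>56)&(z<67)&(abs(u)<90)&(abs(v)<45);r=cv2.minAreaRect(np.c_[u,v][k].astype(np.float32));print('rim',k.sum(),r,p(z[k],2,50,98))
k=(z>8)&(z<19)&(abs(u)<115)&(abs(v)<80);r=cv2.minAreaRect(np.c_[u,v][k].astype(np.float32));print('plate',k.sum(),r,np.median(z[k]))
```

```text
[ 474.62009098 -288.91507605  178.13711459] [ 0.49410044 -0.52579878  0.59707901] 1.003182882735937
stop+ 628 [61.2 80.8] [-17.1  15.5]
rails/heads 3328 [-55.5  54.1]
rim 1586 ((-1.8071823120117188, -2.281322479248047), (129.06419372558594, 58.170928955078125), 0.23284684121608734) [57.  60.3 61.8]
plate 14104 ((-2.6495895385742188, -0.7881889343261719), (120.512451171875, 200.3423309326172), 89.94189453125) 14.78289767344215
```

View pics/w5.png

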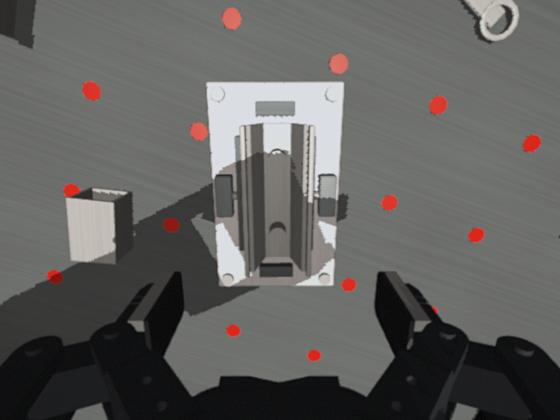

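The channel lies in the bed (centre of image, rows 124–275), 0.8 mm along and 1.5 mm across from the plate centre, rim 60 mm up (61 expected). Now to the clamp button with fingers shut.

>>> play_rows([
  [0.08, 1, 0, 0, 0, -0.15, -1],
  [0.08, 1, 0, 0, 0, -0.15, -1],
  [0.08, 1, 0, 0, 0, -0.15, -1],
  [0.08, 1, 0, 0, 0, -0.15, -1],
  [0.08, 1, 0, 0, 0, -0.15, -1],
  [0.08, 1, 0, 0, 0, -0.15, -1],
  [0.08, 1, 0, 0, 0, -0.15, -1],
  [0.08, 1, 0, 0, 0, -0.15, -1],
])

```text
time_s: 9.07
eef_pos: [498.1, 34.3, 172.1]
ee_rot: [-0.0, 0.993, 0.116, -0.001]
force: [0.2, -0.5, -1.1]
grip_width: 0.002
```

>>> play_rows([
  [0.08, 1, 0, 0, 0, -0.15, -1],
  [0.08, 1, 0, 0, 0, -0.15, -1],
  [0.08, 1, 0, 0, 0, -0.15, -1],
  [0.08, 0.8, 0, 0, 0, -0.15, -1],
  [0.08, 0.4, 0, 0, 0, -0.1, -1],
  [0, 0, 0, 0, 0, 0, -1],
  [0, 0, 0, 0, 0, 0, -1],
])

```text
time_s: 9.65
eef_pos: [514.3, 200.5, 171.9]
ee_rot: [0.0, 0.997, 0.081, -0.001]
force: [0.1, -1.1, 1.0]
grip_width: 0.001
```

Run:
```python
from h import *
s=sensors.sense();c=capture('wrist');W=world(c,s);save(c,'w6.png')
print(s['eef_pos'],s['ee_rot'],s['force'],s['grip_width'])
P=W.reshape(-1,3);z=P[:,2]
for n,x,y in(('sq',517.5,240.5),('rd',508.5,302)):
    k=(z>69)&(z<78)&(np.hypot(P[:,0]-x,P[:,1]-y)<28)
    if k.sum()>20:print(n,k.sum(),cv2.minAreaRect(P[k,:2].astype(np.float32)),np.median(z[k]))
```

```text
[514.26256088 200.49378247 171.86115646] [ 1.90157926e-04  9.96721101e-01  8.09079273e-02 -9.57909368e-04] [ 0.13336824 -1.14663981  0.95995048] 0.0009660825410017473
sq 1891 ((515.5654296875, 240.1674346923828), (34.27540588378906, 34.05341720581055), 8.70627212524414) 72.53299280960144
rd 1028 ((506.38946533203125, 300.9190979003906), (26.9979305267334, 27.400733947753906), 63.93889617919922) 72.55429504473162
```

View pics/w6.png

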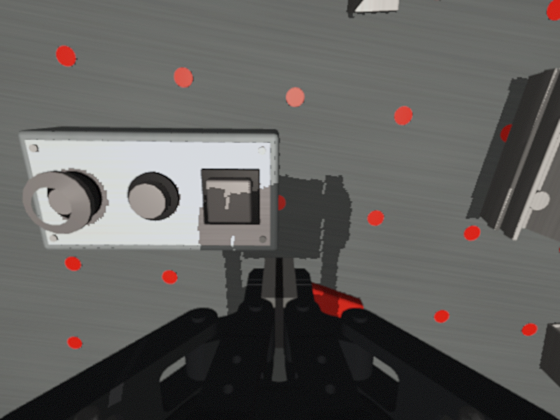

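The panel view is clear: square at (229,200), round (152,198), mushroom (65,195). Square is at about (516,240).

>>> play_rows([
  [0.05, 0.5, 0, 0, 0, 0, -1],
  [0, 0.5, 0, 0, 0, 0, -1],
  [0, 0, -0.5, 0, 0, 0, -1],
  [0, 0, -0.7, 0, 0, 0, -1],
  [0, 0, -0.7, 0, 0, 0, -1],
  [0, 0, -0.4, 0, 0, 0, -1],
  [0, 0, 0, 0, 0, 0, -1],
  [0, 0, 0, 0, 0, 0, -1],
])

```text
time_s: 10.37
eef_pos: [516.8, 239.1, 80.8]
ee_rot: [0.0, 0.997, 0.079, -0.001]
force: [0.7, -0.1, 0.1]
grip_width: 0.001
```

>>> play_rows([
  [0, 0.02, -0.1, 0, 0, 0, -1],
  [0, 0, -0.1, 0, 0, 0, -1],
  [0, 0, -0.05, 0, 0, 0, -1],
  [0, 0, -0.05, 0, 0, 0, -1],
  [0, 0, -0.03, 0, 0, 0, -1],
  [0, 0, 0, 0, 0, 0, -1],
  [0, 0, 0, 0, 0, 0, -1],
])

```text
time_s: 10.95
eef_pos: [517.4, 241.0, 68.2]
ee_rot: [0.0, 0.997, 0.08, 0.001]
force: [2.0, -1.3, 3.6]
grip_width: -0.001
```

>>> play_rows([
  [0, 0, -0.03, 0, 0, 0, -1],
  [0, 0, -0.03, 0, 0, 0, -1],
  [0, 0, -0.02, 0, 0, 0, -1],
  [0, 0, 0, 0, 0, 0, -1],
  [0, 0, 0, 0, 0, 0, -1],
])

```text
time_s: 11.37
eef_pos: [517.5, 241.0, 66.8]
ee_rot: [0.0, 0.997, 0.08, 0.001]
force: [-5.4, -4.9, 22.1]
grip_width: -0.0
```

22 N means it is bottomed out. Lift, and over to start.

>>> play_rows([
  [0, 0, 0.1, 0, 0, 0, -1],
  [0, 0, 0.4, 0, 0, 0, -1],
  [0, 0, 0.6, 0, 0, 0, -1],
  [-0.12, 0.75, 0, 0, 0, 0, -1],
  [-0.12, 0.75, 0, 0, 0, 0, -1],
  [0, 0, 0, 0, 0, 0, -1],
  [0, 0, 0, 0, 0, 0, -1],
])

```text
time_s: 11.95
eef_pos: [506.2, 302.1, 107.8]
ee_rot: [0.0, 0.997, 0.081, -0.001]
force: [-1.3, 0.1, -0.2]
grip_width: -0.004
```

>>> play_rows([
  [0.02, 0, -0.3, 0, 0, 0, -1],
  [0, 0, -0.3, 0, 0, 0, -1],
  [0, 0, -0.15, 0, 0, 0, -1],
  [0, 0, -0.1, 0, 0, 0, -1],
  [0, 0, -0.08, 0, 0, 0, -1],
  [0, 0, -0.05, 0, 0, 0, -1],
  [0, 0, 0, 0, 0, 0, -1],
  [0, 0, 0, 0, 0, 0, -1],
])

```text
time_s: 12.62
eef_pos: [508.2, 300.9, 69.7]
ee_rot: [0.0, 0.997, 0.08, 0.0]
force: [-0.8, -2.1, 3.3]
grip_width: 0.001
```

>>> play_rows([
  [0, 0, -0.03, 0, 0, 0, -1],
  [0, 0, -0.03, 0, 0, 0, -1],
  [0, 0, 0, 0, 0, 0, -1],
  [0, 0, 0, 0, 0, 0, -1],
])

```text
time_s: 12.95
eef_pos: [508.3, 301.1, 67.2]
ee_rot: [-0.0, 0.997, 0.08, 0.0]
force: [-0.7, -2.8, 4.7]
grip_width: 0.002
```

>>> play_rows([
  [0, 0, -0.02, 0, 0, 0, -1],
  [0, 0, -0.02, 0, 0, 0, -1],
  [0, 0, 0, 0, 0, 0, -1],
  [0, 0, 0, 0, 0, 0, -1],
])

```text
time_s: 13.28
eef_pos: [508.4, 301.1, 66.9]
ee_rot: [-0.0, 0.997, 0.08, 0.001]
force: [-3.8, -3.9, 16.3]
grip_width: -0.001
```

16 N, so start is fully down. Lift straight up and check.

>>> play_rows([
  [0, 0, 0.1, 0, 0, 0, -1],
  [0, 0, 0.4, 0, 0, 0, -1],
  [0, 0, 0.7, 0, 0, 0, -1],
  [0, 0, 0.7, 0, 0, 0, -1],
  [0, -0.5, 0.7, 0, 0, 0, -1],
  [0, -0.5, 0.3, 0, 0, 0, -1],
  [0, 0, 0, 0, 0, 0, -1],
  [0, 0, 0, 0, 0, 0, -1],
])

```text
time_s: 13.95
eef_pos: [508.2, 260.9, 181.4]
ee_rot: [-0.0, 0.997, 0.079, 0.0]
force: [-0.6, 0.7, 0.1]
grip_width: 0.001
```

Run:
```python
from h import *
s=sensors.sense();c=capture('wrist');W=world(c,s);P=W.reshape(-1,3);z=P[:,2]
print(s['eef_pos'],s['force'])
for n,x,y,h in(('sq',516.5,240.5,12),('rd',507.5,301.5,9),('mush',498.5,363,8)):
    k=(np.hypot(P[:,0]-x,P[:,1]-y)<h)&(z<100);print(n,k.sum(),np.percentile(z[k],[10,50,90]) if k.sum() else '')
c=capture('top');T=world(c);save(c,'top2.png')
def rect(n,W,u0,u1,v0,v1,z0,z1):
    P=W[v0:v1,u0:u1].reshape(-1,3);P=P[(P[:,2]>z0)&(P[:,2]<z1)]
    print(n,len(P),cv2.minAreaRect(P[:,:2].astype(np.float32)) if len(P)>5 else '',np.median(P[:,2]) if len(P) else '')
rect('mid rim',T,255,300,185,265,57,78)
rect('channel rim',T,345,445,215,330,52,70)
```

```text
[508.17064576 260.86941122 181.4260671 ] [-0.63759208  0.71325761  0.12330524]
sq 686 [71.80697199 72.65268293 73.47976805]
rd 387 [71.87878307 72.63877878 73.48498761]
mush 304 [73.86714115 74.64338558 75.51528044]
mid rim 297 ((586.5458984375, -14.110576629638672), (130.48411560058594, 58.069393157958984), 1.0632193088531494) 66.11978251645269
channel rim 314 ((475.5462646484375, -286.9640197753906), (129.6387176513672, 60.75874328613281), 20.859556198120117) 59.0579174733607
```

View pics/top2.png

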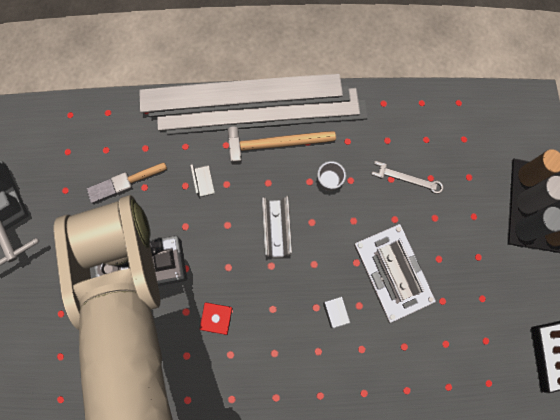

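The top view shows the channel in the bed at (395,272), the stack at (277,227) and the bystanders all where they started. Handing in.

```bash
python3 -c "
from rig import order;print(order.finish_job())"
```

```text
the job is handed in; nothing more can be done
None
```

I lifted the top channel off the stack, set it down in the fixture bed and released it. Then I pressed the square clamp button fully and let it up, and did the same with the round start button. The job was handed in at about 14 s; no verdict was given.

**Last checks:**
- **Channel:** after release, the wrist camera put it 0.8 mm along and 1.5 mm across from the plate centre, about 0.2° off in direction. Its rim was at 60 mm against 61 mm expected. The final top view still shows it lying in the bed.
- **Buttons:** clamp reached 22 N and start 16 N on the wrist force, both well over the 4.5 N for full travel. Both tops then read 72.6 mm against 73 mm, so they are up again.
- **Stack and bystanders:** the middle channel's position measured within 2 mm of the stack's before the lift, with its rim at 66 mm against 68 mm expected. The bystanders look unmoved in the top view.
- **Gripper:** it was clear of everything, with the tip at 181 mm and under 1 N of force.

**Disagreements:**
- The top and wrist cameras differed by 2–3 mm, so I placed the channel relative to the fixture within the wrist image.
- The middle of the mushroom button read 74.6 mm, not 87 mm. Its head looks recessed in the wrist picture, and I never touched it.

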